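Balance a drawer runner across a wooden ridge

TASK

Both ends of the steel drawer runner have to hang free for greasing: take it off the bamboo turntable, lower it gently onto the narrow ridge of the wooden stand, lying straight across the ridge with the middle of its length on it, and hold it there a moment. Its soft-close unit makes one end heavier, so then slide it along on the ridge without lifting it off, feeling the load, until it balances, and let go so that it stays there level on the ridge alone. Never press it hard on the ridge or let an end tip down, and leave everything else where it is.

Things in the scene. Friction and masses are not known exactly. Their poses are not given: they have to be found in the camera images.
- runner: steel telescopic drawer runner, closed, lying flat on the turntable: a channel 340 mm long, 45 mm wide, 13 mm high, with a flat underside. Origin at the centre of its underside at half its length, x along its length, z up out of the open face. A black plastic soft-close unit, 60 mm long, is sunk into its +x end; its weight differs from runner to runner, so the centre of mass lies on the middle line some 15 to 64 mm from mid-length towards that end. Total mass 0.45 to 0.77 kg.
- runner_mid (a point): centre of the runner: half its length, width and height (6.5 mm above its underside); axes as the runner's
- stand: small wooden A-frame balance stand, screwed to the table: base plate 100 x 80 x 12 mm with two sloping boards that carry a level crown bar. Origin on the table under its middle. Its y axis runs along the ridge; the runner must lie along its x axis (either way round).
- ridge (a point): middle of the top of the crown bar, 70 mm above the table. The crown's top is flat, 12 mm wide (along the stand's x) and 34 mm long (along the stand's y), narrower than the runner so that fingers at the runner's sides pass it; the sloping boards, also 34 mm long along y, start about 6 mm below the top. The runner balances when its centre of mass is over these 12 mm; let go there, it may rock slightly for a second or two.
- turntable: round bamboo turntable, 380 mm across, top 30 mm above the table, does not move. Origin on the table at its centre. Runner, caddy, hammer and tumbler lie on it.
- caddy: bystander: open black plastic screw caddy 100 x 70 x 45 mm on the turntable; origin at the centre of its underside
- tumbler: bystander: clear glass tumbler, 68 mm across, 95 mm high, on the turntable; origin at the centre of its underside
- hammer: bystander: rubber-headed hammer 235 mm long, 44 mm high, lying on the turntable with its handle along its x, head (75 mm wide) near +x, 97 mm from the origin; origin underneath the handle
- tape: bystander: roll of paper tape, 84 mm across, 24 mm high, on the table
- jar: bystander: small glass jar, 56 mm across, 55 mm high, on the table
- driver: bystander: screwdriver 190 mm long on the table
- carton: bystander: small carton 70 x 50 x 38 mm on the table

How it is judged:
By the outcome, as a careful person would: the job done as asked, in the order asked, and still so for the second after the job is handed in, with the robot touching nothing.
It also fails if it takes over 72 s, if anything falls off the work surface, if the arm or the gripper's body presses on something with over 40 N, if the wrist force passes 120 N, or if a joint passes its speed limit or range.

ROBOT

A 6-joint arm with a two-finger parallel gripper is mounted at the origin on the work surface. World frame = base frame: x ahead of the robot, y to its left, z up, the work surface at z = 0. Lengths are in m, angles in rad, forces in N, time in s.
With the tool pointing down it reaches from about 0.35 to 0.875 m from the base axis. Payload 15.5 kg.
Tool frame: the origin (TCP) lies midway between the tips of the shut fingers; the grasp point (between the pads) lies 19 mm behind it; z points along the fingers, y is the direction in which the jaws open and shut (so a half turn about z gives the same grasp; the last joint's range is limited). The gripper opens to 85 mm and grips with 20 to 120 N. Pads are 22 mm wide; open, the fingers measure 114 mm over their backs; the gripper's body (76 mm by 85 mm) begins 54 mm behind the grasp point. The pads swing forward as they close: fully open they stand 13 mm farther back than shut.
Start: joints at [1.042, 0.494, 1.345, -0, 1.302, -0.096], TCP at [0.263, 0.567, 0.231] pointing down, gripper open.
Joint ranges: [-2.91, 2.91], [-0.82, 2.16], [0.22, 2.67], [-1.22, 4.37], [0.12, 2.79], [-3.08, 3.08]. Speed limits (rad/s): [1.89, 1.89, 2.57, 3.01, 3.01, 3.01].

INTERFACE

Orientations are given as a rotation vector (axis times angle).
In Python, from workcell import manip, get_image, workorder, readout gives the robot as it stands. Calls block until the motion is done:
- manip.move_ptp(position, orientation): joint-space move of the TCP to a pose.
- manip.move_l(position, rotation=None, feed=0.15): straight line of the TCP; rotation=None keeps the orientation; feed is the mean speed in m/s.
- manip.move_j(angles): joint-space move.
- manip.open_jaws() and manip.close_gripper(f_grip=None): open the fingers fully, or close them until they stop; f_grip is the grip in N (None keeps the last).
- manip.wait(seconds).
- manip.solve_ik(position, orientation): joint angles nearest the present ones, or None.
- get_image(name): name is "scene" or "top" or "wrist"; returns a dict with "img" (400x640x3 uint8, red, green, blue), "mtx" (3x3 intrinsics, pixels), "dist" ([k1, k2, p1, p2, k3] as OpenCV has them; the pictures are not rectified), "pose" (4x4, takes a point from camera to world coordinates). Camera axes: x right, y down, z forward; pixel columns grow to the right and rows downward; lengths in m; the calibration is good to about 2 mm. A picture is of the moment at which its call begins. There is no depth.
A pose or a line that the arm cannot do raises manip.MotionError and nothing moves.
- workorder.job_done(): hands the job in, once; it reports no verdict.
Readings, each from a call of its own:
- readout.current_time(): time.
- readout.current_q(): joint angles.
- readout.current_joint_velocities(): joint speeds.
- readout.current_joint_torque(): joint torques, N m.
- readout.current_tool_pos(): TCP position.
- readout.current_ee_rot(): TCP orientation.
- readout.current_force(): force on the tool from outside, world axes, zero at the start.
- readout.current_moment(): the same for the moment, N m.
- readout.current_gripper_width(): finger opening in m.
Only numpy, scipy, OpenCV 4.12 (cv2) and the standard library are available. Lean on these libraries where they do the work, as an engineer would, in place of code of your own. Each camera call takes 0.05 s, during which the arm holds its last target.

## Working session

There is one attempt and no reset: what is moved stays moved. The work goes in short steps, each a Python script; the robot and the scene stay as the last script left them, time stands still between calls to the robot, and variables do not carry over. Pictures are saved under pics/ and viewed, and the job is handed in when it is done.

```bash
ls; mkdir -p pics; python3 - <<'E'
from workcell import manip, get_image, workorder, readout
import cv2,numpy as np
for n in ["scene","top","wrist"]:
    d=get_image(n); cv2.imwrite(f"pics/a_{n}.png",d["img"][:,:,::-1])
    print(n,d["mtx"].tolist(),d["dist"],d["pose"].round(4).tolist() if hasattr(d["pose"],'round') else d["pose"])
print(readout.current_time(),readout.current_force(),readout.current_ee_rot(),readout.current_gripper_width())
E
```

```text
pics
scene [[488.2122486388235, 0.0, 325.62968469679254], [0.0, 488.2122486388235, 202.37053976630358], [0.0, 0.0, 1.0]] [0.04244082 0.         0.         0.         0.        ] [[-0.8415, 0.4092, -0.3526, 1.1162], [0.5401, 0.65, -0.5346, 0.8132], [0.0104, -0.6404, -0.768, 1.2692], [0.0, 0.0, 0.0, 1.0]]
top [[416.7921802018002, 0.0, 316.42797635919675], [0.0, 416.7921802018002, 199.9662440219083], [0.0, 0.0, 1.0]] [-0.07292493  0.          0.          0.          0.        ] [[-0.0203, -0.9882, 0.1518, 0.3784], [-0.9994, 0.024, 0.023, -0.0329], [-0.0264, -0.1512, -0.9881, 1.3365], [0.0, 0.0, 0.0, 1.0]]
wrist [[329.0969351738504, 0.0, 318.5135518255633], [0.0, 329.0969351738504, 198.21049490819652], [0.0, 0.0, 1.0]] [-0.02705672  0.          0.          0.          0.        ] [[0.4208, 0.8648, 0.274, 0.1934], [0.9072, -0.4005, -0.1292, 0.5997], [-0.002, 0.3029, -0.953, 0.3739], [0.0, 0.0, 0.0, 1.0]]
0.15 [-0.18491186 -0.42335255 -0.48118242] [-6.75999584e-01 -3.06770337e+00  1.34976644e-03] 0.08519366101235391
```

View pics/a_top.png

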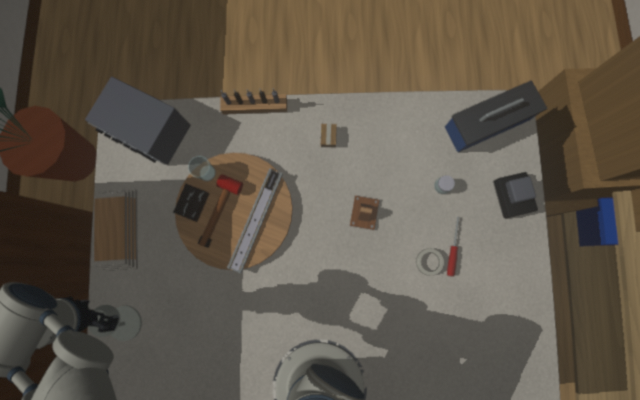

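View pics/a_scene.png

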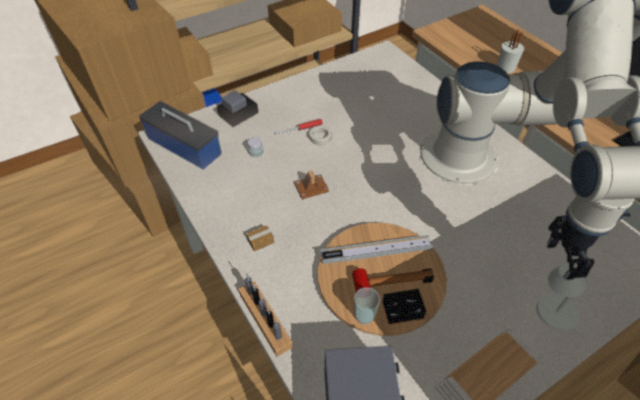

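View pics/a_wrist.png

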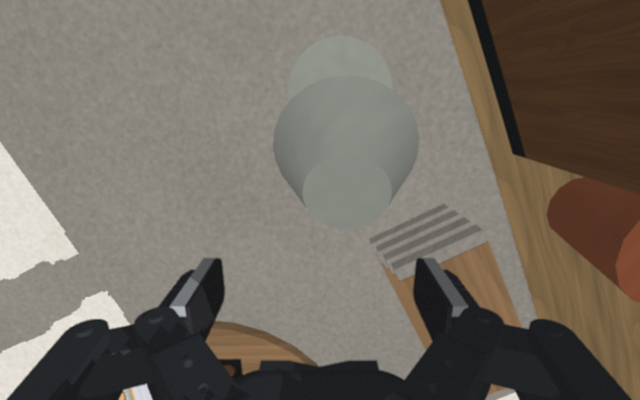

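The top view shows the runner from about (235,268) at the plain end to (272,172) at the black end. The stand is at (365,212), with the hammer and caddy left of the runner. Next I'll zoom in.

```bash
cat > h.py <<'E'
from workcell import manip, get_image, workorder, readout
import cv2,numpy as np
from scipy.spatial.transform import Rotation as R
def ray(d,uv):
    n=cv2.undistortPoints(np.array(uv,float).reshape(-1,1,2),d["mtx"],np.array(d["dist"])).reshape(-1,2)
    v=np.c_[n,np.ones(len(n))]@np.array(d["pose"])[:3,:3].T
    return np.array(d["pose"])[:3,3],v
def onplane(d,uv,z):
    o,v=ray(d,uv); return o+v*((z-o[2])/v[:,2])[:,None]
def proj(d,P):
    T=np.linalg.inv(np.array(d["pose"])); return cv2.projectPoints(np.array(P,float).reshape(-1,1,3),cv2.Rodrigues(T[:3,:3])[0],T[:3,3],d["mtx"],np.array(d["dist"]))[0].reshape(-1,2)
def crop(d,x0,y0,w,h,s,name,pts=()):
    im=d["img"][:,:,::-1][y0:y0+h,x0:x0+w].copy()
    im=cv2.resize(im,None,fx=s,fy=s,interpolation=cv2.INTER_CUBIC)
    for p in pts: cv2.circle(im,(int((p[0]+.5-x0)*s),int((p[1]+.5-y0)*s)),2,(0,255,0),-1)
    cv2.imwrite("pics/"+name,im)
E
python3 - <<'E'
from h import *
import pickle
D={n:get_image(n) for n in ["scene","top"]}
pickle.dump(D,open("D.pkl","wb"))
crop(D["top"],165,145,140,135,5,"b_top.png")
crop(D["top"],340,185,50,50,10,"b_stand.png")
crop(D["scene"],285,160,50,45,12,"b_stand2.png")
crop(D["scene"],310,215,140,120,5,"b_run2.png")
E
```

```text
(no output)
```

View pics/b_top.png

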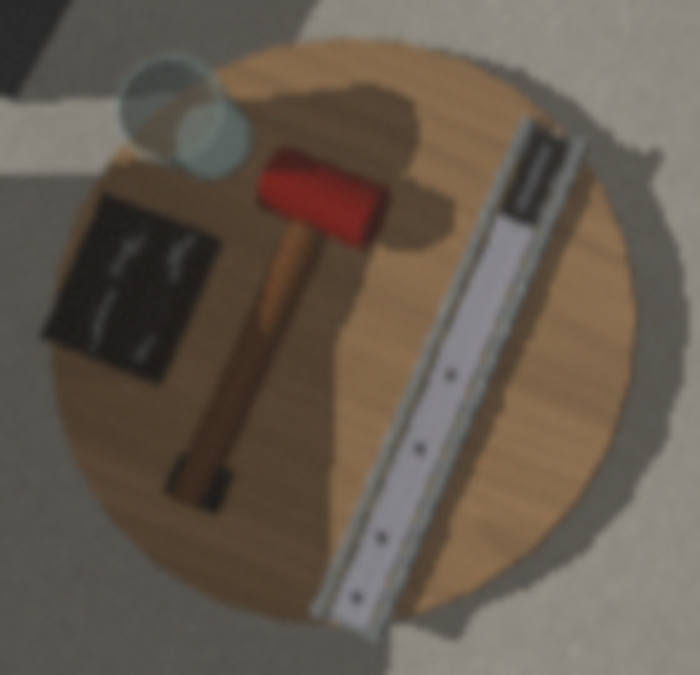

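View pics/b_stand.png

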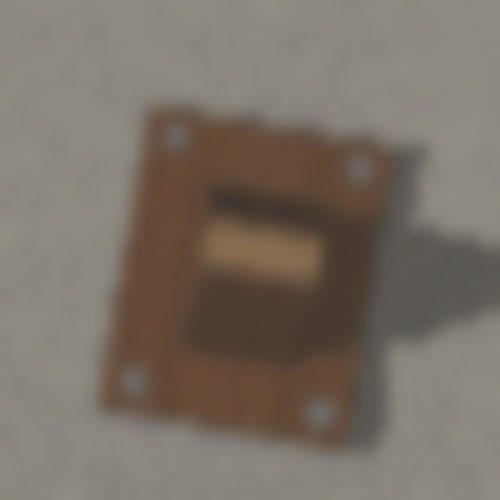

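View pics/b_stand2.png

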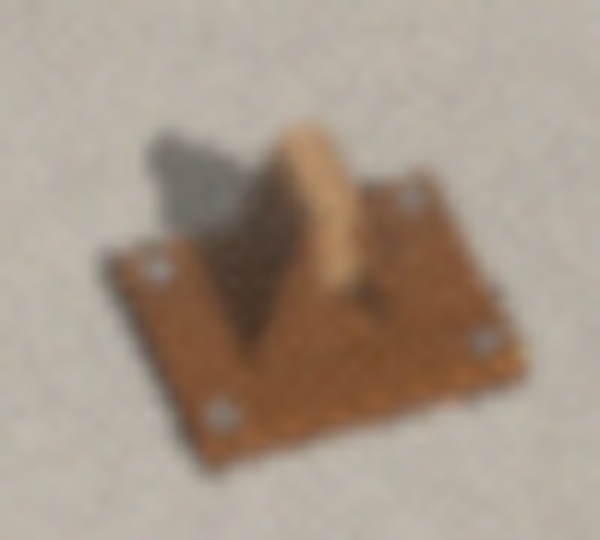

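View pics/b_run2.png

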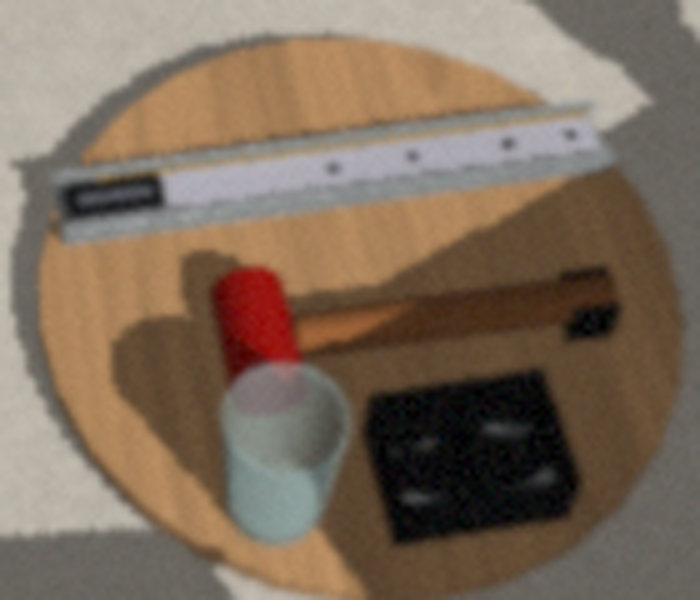

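The crops give the corners: in the 5x top crop the runner's are (524,120), (585,143), (380,638) and (312,610). In the 10x stand crop the base's are (150,108), (390,143), (345,445) and (103,408). The crown is around (262,252). Next I cast rays and check the sizes in both views.

```bash
python3 - <<'E'
from h import *
import pickle
D=pickle.load(open("D.pkl","rb")); t=D["top"]; s=D["scene"]
f=lambda c,x0,y0,k:[(x0+(a+.5)/k-.5,y0+(b+.5)/k-.5) for a,b in c]
def rep(n,d,uv,z):
    P=onplane(d,uv,z); print(n,P[:,:2].round(4).tolist(),'c',P.mean(0).round(4)[:2],'sides',[round(float(np.linalg.norm(P[i]-P[i-1])),4) for i in range(len(P))]); return P
# order: +x left(y+), +x right, -x right, -x left
A=rep("run top",t,f([(524,120),(585,143),(380,638),(312,610)],165,145,5),.043)
a=(A[0]+A[1]-A[2]-A[3])[:2]; print("yaw",np.arctan2(a[1],a[0]))
B=rep("run scene",s,f([(68,243),(55,175),(592,103),(615,163)],310,215,5),.043)
a=(B[0]+B[1]-B[2]-B[3])[:2]; print("yaw",np.arctan2(a[1],a[0]))
C=rep("base top",t,f([(150,108),(390,143),(345,445),(103,408)],340,185,10),.012)
a=(C[0]+C[1]-C[2]-C[3])[:2]; print("stand x yaw",np.arctan2(a[1],a[0]))
C=rep("base scene",s,f([(525,365),(425,170),(110,250),(205,455)],285,160,12),.012)
a=(C[0]+C[1]-C[2]-C[3])[:2]; print("yaw",np.arctan2(a[1],a[0]))
rep("crown top",t,f([(207,222),(327,240),(322,285),(203,270)],340,185,10),.070)
# colour masks
hsv=cv2.cvtColor(t["img"],cv2.COLOR_RGB2HSV); print(hsv[185+15,340+15],hsv[185+25,340+26],hsv[185+3,340+3])
# hammer head corner nearest the runner
print("hammer", onplane(t,f([(388,190),(365,248)],165,145,5),.06).round(3))
E
```

```text
run top [[0.682, 0.1453], [0.666, 0.1063], [0.3572, 0.236], [0.375, 0.2786]] c [0.52   0.1916] sides [0.3347, 0.0422, 0.3349, 0.0462]
yaw -0.4037080779687186
run scene [[0.6859, 0.1531], [0.6665, 0.1081], [0.3563, 0.2402], [0.3739, 0.2822]] c [0.5207 0.1959] sides [0.3377, 0.0491, 0.3372, 0.0456]
yaw -0.39729919903706584
base top [[0.5939, -0.1249], [0.5807, -0.2015], [0.484, -0.1832], [0.4976, -0.1067]] c [ 0.539  -0.1541] sides [0.098, 0.0777, 0.0984, 0.0776]
stand x yaw -0.18727696965407176
base scene [[0.5013, -0.1037], [0.4848, -0.1833], [0.5791, -0.205], [0.5959, -0.1233]] c [ 0.5403 -0.1538] sides [0.0966, 0.0813, 0.0968, 0.0834]
yaw 2.925913216512987
crown top [[0.5487, -0.1371], [0.5423, -0.1736], [0.5284, -0.1715], [0.5339, -0.1354]] c [ 0.5383 -0.1544] sides [0.0149, 0.037, 0.014, 0.0366]
[ 13 106 103] [ 15 102 135] [ 20  22 139]
hammer [[0.635 0.229 0.06 ]
 [0.599 0.243 0.06 ]]
```

Both views agree to about 2–4 mm: runner mid is about (0.520, 0.1935) with yaw -0.40, and the stand about (0.539, -0.154) with x yaw -0.20. I'll refine both with close wrist views before grasping.

```bash
cat >> h.py <<'E'
def down(psi): return (R.from_euler('z',psi)*R.from_euler('x',np.pi)).as_rotvec()
E
python3 - <<'E'
from h import *
import pickle
W=[]
for (x,y,z,psi) in [(0.50,-0.145,0.22,np.pi-0.2),(0.50,0.20,0.25,np.pi-0.4)]:
    manip.move_ptp([x,y,z],down(psi)); print(readout.current_time(),readout.current_q().round(2) if hasattr(readout.current_q(),'round') else readout.current_q())
    d=get_image("wrist"); W.append(d); print(readout.current_force().round(2),readout.current_moment().round(3),d['pose'][:3,3].round(3))
for i,d in enumerate(W): cv2.imwrite(f"pics/c_w{i}.png",d["img"][:,:,::-1])
pickle.dump(W,open("W.pkl","wb"))
E
```

```text
2.9 [-0.4   0.36  1.62  0.    1.17 -1.77]
[-0.37  0.74  0.16] [-0.015 -0.008 -0.016] [ 0.425 -0.129  0.363]
4.2583 [ 0.27  0.35  1.53 -0.    1.26 -0.9 ]
[-0.23 -0.16 -0.12] [ 0.005 -0.009  0.02 ] [0.43  0.23  0.393]
```

View pics/c_w0.png

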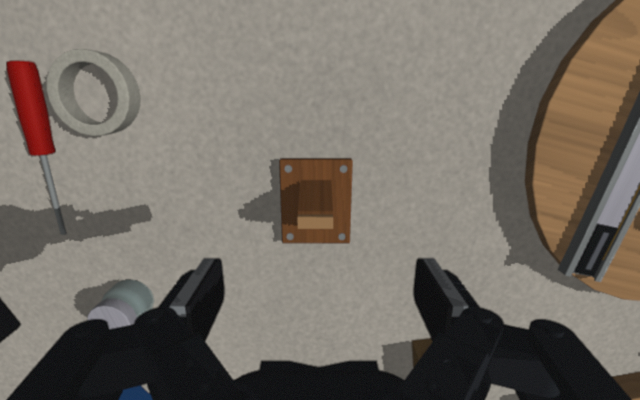

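View pics/c_w1.png

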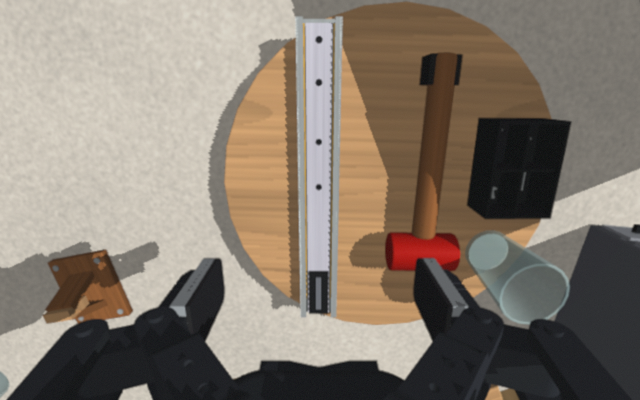

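The first wrist view shows the stand base with corners near (280,158), (352,158), (350,242) and (279,242), and the crown at (315,222). The second shows the whole runner, plain end (297..342,17) and black end (302..337,315). Next I extract the edges more precisely.

```bash
python3 - <<'E'
from h import *
import pickle
W=pickle.load(open("W.pkl","rb"))
crop(W[0],270,150,95,100,6,"d0.png")
crop(W[1],285,5,70,50,10,"d1.png")
crop(W[1],285,260,70,60,10,"d2.png")
E
```

```text
(no output)
```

View pics/d0.png

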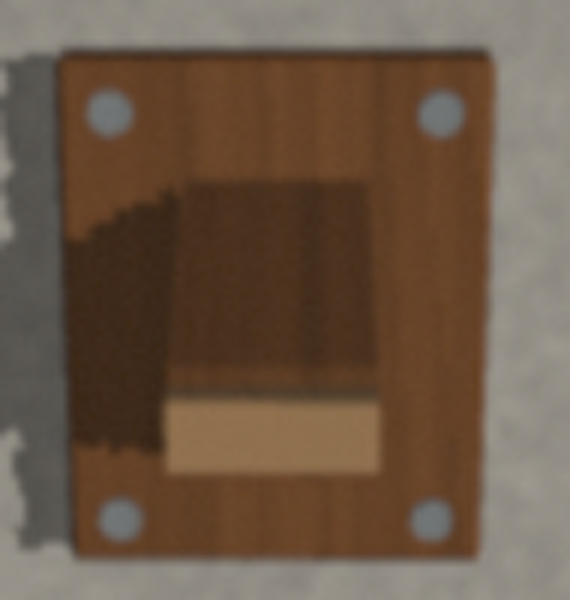

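View pics/d1.png

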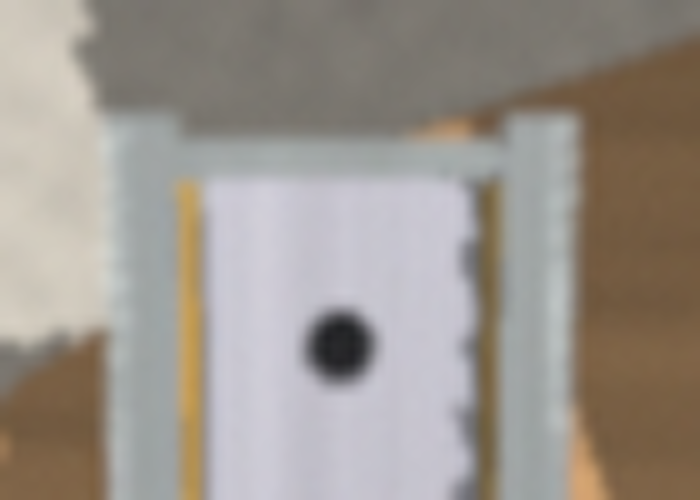

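View pics/d2.png

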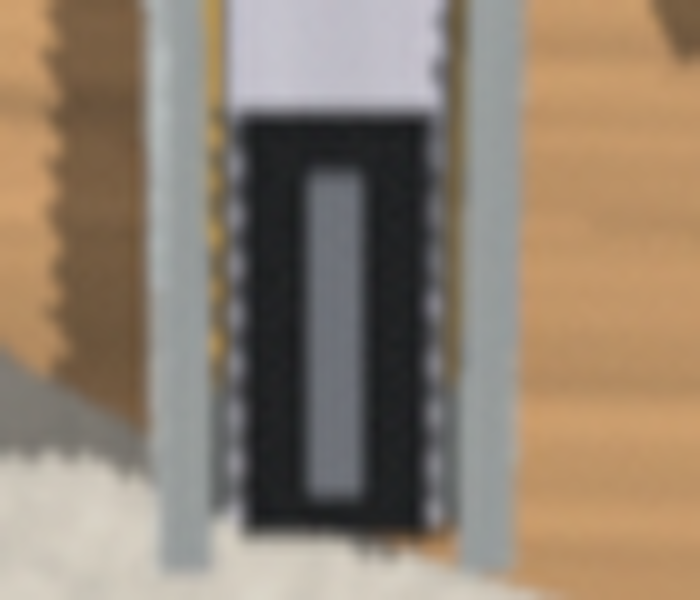

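```bash
python3 - <<'E'
from h import *
import pickle
W=pickle.load(open("W.pkl","rb"))
f=lambda c,x0,y0,k:[(x0+(a+.5)/k-.5,y0+(b+.5)/k-.5) for a,b in c]
def rep(n,d,uv,z):
    P=onplane(d,uv,z); a=(P[2]+P[3]-P[0]-P[1])
    print(n,'c',P.mean(0).round(4)[:2],'sides',[round(float(np.linalg.norm(P[i]-P[i-1])),4) for i in range(len(P))],'yaw',np.arctan2(a[1],a[0]).round(4)); return P
rep("base",W[0],f([(62,54),(490,54),(480,558),(75,558)],270,150,6),.012)
rep("crown",W[0],f([(163,398),(382,398),(382,474),(165,474)],270,150,6),.07)
a=f([(105,112),(580,115)],285,5,10); b=f([(515,570),(162,570)],285,260,10)
rep("runner",W[1],a+b,.043)
E
```

```text
base c [ 0.5388 -0.1554] sides [0.0994, 0.077, 0.0994, 0.079] yaw -0.1995
crown c [ 0.5397 -0.1557] sides [0.013, 0.0347, 0.013, 0.0348] yaw -0.1907
runner c [0.5205 0.1909] sides [0.3402, 0.0454, 0.3398, 0.0447] yaw -0.402
```

```bash
python3 - <<'E'
from h import *
yaw=-0.402; c=np.array([0.5205,0.1911]); u=np.array([np.cos(yaw),np.sin(yaw)])
g=c+.038*u
manip.move_ptp([*g,0.12],down(np.pi+yaw))
manip.move_l([*g,0.031],feed=0.1)
print('F',readout.current_force().round(2),readout.current_tool_pos())
manip.wait(.2); F0=np.mean([readout.current_force() for _ in range(10)],0);M0=np.mean([readout.current_moment() for _ in range(10)],0)
print(F0.round(2),M0.round(3))
manip.close_gripper(100); print('w',readout.current_gripper_width(),readout.current_force().round(2))
manip.move_l([*g,0.036],feed=0.03)
manip.move_l([*g,0.11],feed=0.1)
manip.wait(.3)
for _ in range(3):print('F',readout.current_force().round(2),readout.current_moment().round(3)); manip.wait(.05)
print(readout.current_tool_pos(),readout.current_gripper_width(),readout.current_time())
for n in ["scene","wrist"]:
    d=get_image(n); cv2.imwrite(f"pics/e_{n}.png",d["img"][:,:,::-1])
    if n=="scene": crop(d,290,160,190,150,4,"e_sc.png")
E
```

```text
F [-0.3   0.38 -0.52] [0.55588304 0.17635184 0.03161792]
[-0.13  0.03 -0.05] [-0.005 -0.032  0.016]
w 0.042333885432337556 [-3.47 -2.1  15.39]
F [ 0.54 -0.04 -6.66] [ 0.015  0.089 -0.024]
F [-0.92 -0.57 -6.69] [0.047 0.086 0.006]
F [ 0.08  0.41 -6.71] [ 0.054  0.149 -0.006]
[0.55543674 0.17621234 0.10984018] 0.04213340744565736 8.325
```

View pics/e_sc.png

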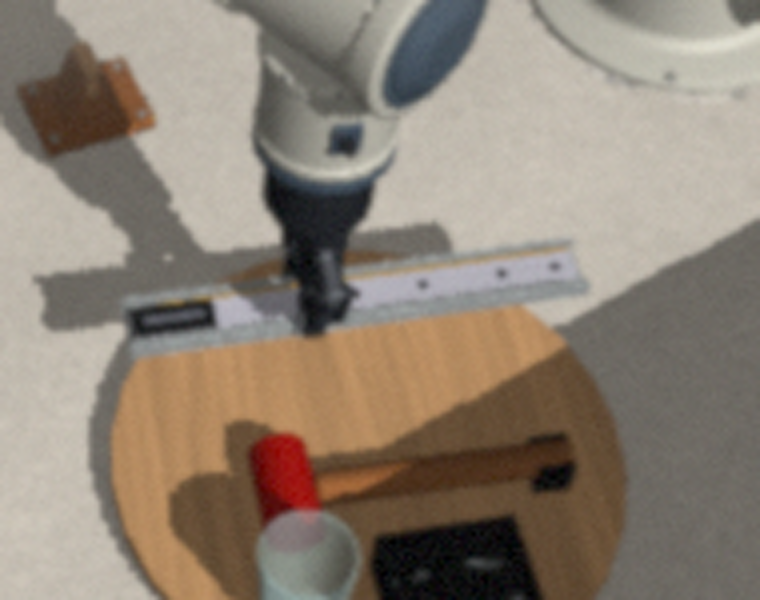

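View pics/e_wrist.png

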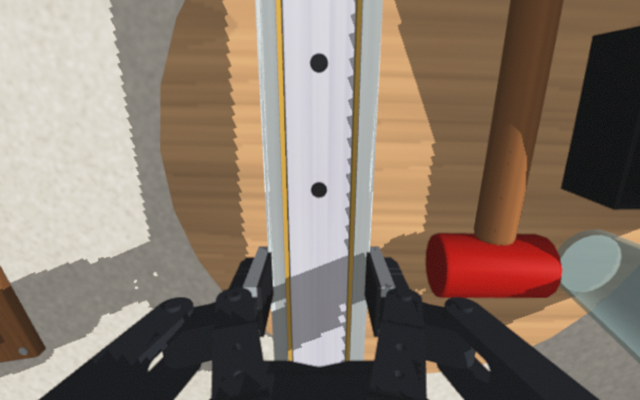

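The runner was lifted at about 6.7 N and is held near level. Now I carry it over the stand, weigh it, average the moment and check the attitude.

```bash
python3 - <<'E'
from h import *
import pickle
ys=-0.199; Rg=np.array([0.5392,-0.1552]); u=np.array([np.cos(ys),np.sin(ys)])
g=Rg+.038*u
p=readout.current_tool_pos(); 
manip.move_l([p[0],p[1],0.13],feed=0.1)
manip.move_ptp([*g,0.13],down(np.pi+ys))
print(readout.current_time(),readout.current_tool_pos(),g)
manip.move_l([*g,0.085],feed=0.06)
manip.wait(.3)
F=[];M=[]
for _ in range(30): F.append(readout.current_force());M.append(readout.current_moment()); manip.wait(.02)
F=np.array(F);M=np.array(M);print(F.mean(0),F.std(0),M.mean(0),M.std(0))
n=np.array([-u[1],u[0]]) 
print('Mperp',M[:,:2].mean(0)@n,'W',F[:,2].mean(),'delta mm',1000*(M[:,:2].mean(0)@n)/-F[:,2].mean())
D={k:get_image(k) for k in ["top","scene","wrist"]}; pickle.dump(D,open("D2.pkl","wb"))
print(readout.current_time())
crop(D["top"],310,110,100,190,3,"f_top.png"); crop(D["scene"],260,90,170,140,4,"f_sc.png")
cv2.imwrite("pics/f_w.png",D["wrist"]["img"][:,:,::-1])
E
```

```text
10.0583 [ 0.5764828  -0.16166527  0.129794  ] [ 0.57645006 -0.16271219]
[-0.08664204 -0.00721085 -6.78157367] [0.4257276  0.54349351 0.55664531] [ 0.02087732  0.12339152 -0.00211224] [0.03182564 0.02950595 0.02498347]
Mperp 0.1250835747366676 W -6.781573669696659 delta mm 18.44462374501678
11.9083
```

View pics/f_top.png

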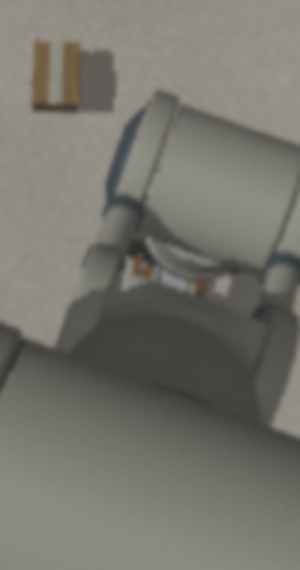

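View pics/f_sc.png

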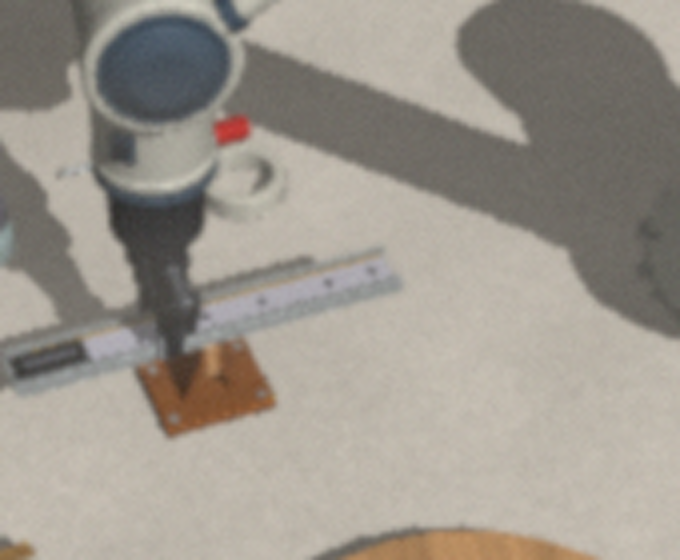

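View pics/f_w.png

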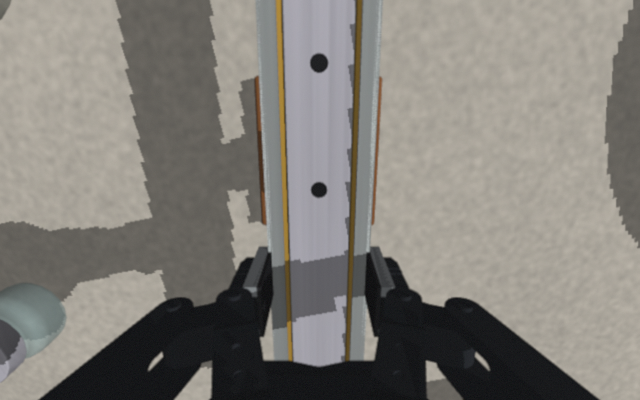

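```bash
python3 - <<'E'
from h import *
import pickle
D=pickle.load(open("D2.pkl","rb"))
crop(D["scene"],255,165,60,35,12,"g1.png"); crop(D["scene"],325,140,50,35,12,"g2.png")
ys=-0.199; u=np.array([np.cos(ys),np.sin(ys),0]);n=np.array([-u[1],u[0],0]); c=np.array([.5392,-.1552,0])
for z in (.084,.097):
  print(z,proj(D["scene"],[c+s*u+k*n+[0,0,z] for s in(.17,-.17) for k in (.0225,-.0225)]).round(1).tolist())
E
```

```text
0.084 [[263.7, 188.7], [259.7, 179.1], [360.0, 162.1], [354.7, 153.4]]
0.097 [[263.3, 186.0], [259.3, 176.4], [360.3, 159.4], [354.9, 150.6]]
```

View pics/g1.png

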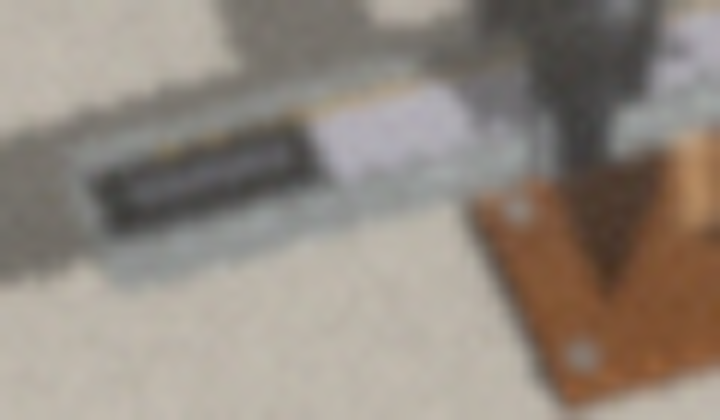

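View pics/g2.png

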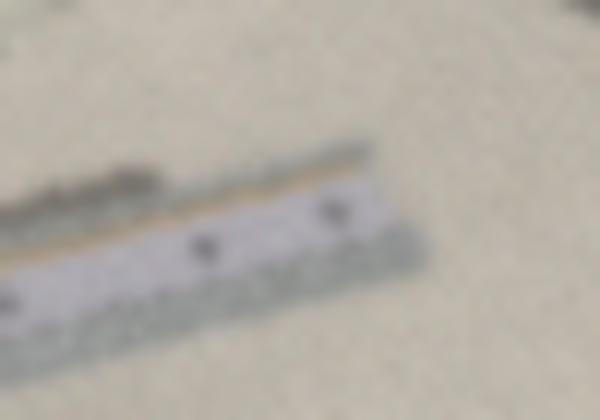

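The predicted level pose reprojects within about 1.5 px, with both ends shifted equally, so the runner is level to about 1.5 mm end to end. Now I lower it by feel.

```bash
cat >> h.py <<'E'
YS=-0.199; RG=np.array([0.5392,-0.1552]); U=np.array([np.cos(YS),np.sin(YS)]); N2=np.array([-U[1],U[0]])
def feel(k=10,dt=.015):
    F=[];M=[]
    for _ in range(k): manip.wait(dt); F.append(readout.current_force());M.append(readout.current_moment())
    F=np.mean(F,0);M=np.mean(M,0); return F[2],M[:2]@N2,F[:2]@U
def tcp(mid_s,z): # mid_s: runner mid along stand x
    return [*(RG+(mid_s+.038)*U),z]
E
python3 - <<'E'
from h import *
manip.move_l(tcp(0,.0745),feed=.03)
print(feel(15),readout.current_tool_pos(),readout.current_time())
z=.0745
for i in range(20):
    z-=.0004
    manip.move_l(tcp(0,z),feed=.01)
    f,m,fx=feel(8); print(round(z,4),readout.current_tool_pos()[2].round(5),round(f,2),round(m,3),round(fx,2))
    if f>-4.6: break
manip.wait(.3); print(feel(10),readout.current_time())
E
```

```text
(np.float64(-6.6398645761444435), np.float64(0.11886415737870844), np.float64(0.038207688069586604)) [ 0.5765415  -0.16274899  0.07465464] 12.6583
0.0741 0.07411 -6.75 0.138 0.11
0.0737 0.07371 -6.3 0.133 -0.14
0.0733 0.07331 -6.93 0.097 -0.01
0.0729 0.07289 -6.75 0.122 -0.04
0.0725 0.0725 -7.2 0.11 0.14
0.0721 0.0721 -6.93 0.142 0.04
0.0717 0.07171 -7.01 0.104 -0.19
0.0713 0.07137 -5.08 0.17 0.22
0.0709 0.07107 -1.48 0.263 0.59
(np.float64(-0.005324796817943156), np.float64(0.15860806159378965), np.float64(0.9511399518731569)) 16.575
```

```bash
python3 - <<'E'
from h import *
import pickle
manip.wait(.5); print(feel(10),readout.current_tool_pos())
D={k:get_image(k) for k in ["scene","wrist"]}; pickle.dump(D,open("D3.pkl","wb"))
print(feel(10),readout.current_tool_pos(),readout.current_time())
crop(D["scene"],255,140,120,85,6,"i_sc.png")
cv2.imwrite("pics/i_w.png",D["wrist"]["img"][:,:,::-1])
u=np.array([*U,0]);n=np.array([*N2,0]); c=np.array([*RG,0])
for z in (.07,.083): print(z,((proj(D["scene"],[c+s*u+k*n+[0,0,z] for s in(.17,-.17) for k in (.0225,-.0225)])-[255,140]+.5)*6).round(0).tolist())
E
```

```text
(np.float64(0.4095234423547295), np.float64(-0.06381891116931654), np.float64(2.3900413061114394)) [ 0.57657887 -0.16276669  0.07096586]
(np.float64(0.38104119115395196), np.float64(-0.14207378502241788), np.float64(3.1113008350748497)) [ 0.57656413 -0.16275729  0.07093025] 17.5083
0.07 [[57.0, 312.0], [34.0, 255.0], [631.0, 153.0], [600.0, 100.0]]
0.083 [[55.0, 296.0], [31.0, 239.0], [633.0, 137.0], [601.0, 84.0]]
```

View pics/i_sc.png

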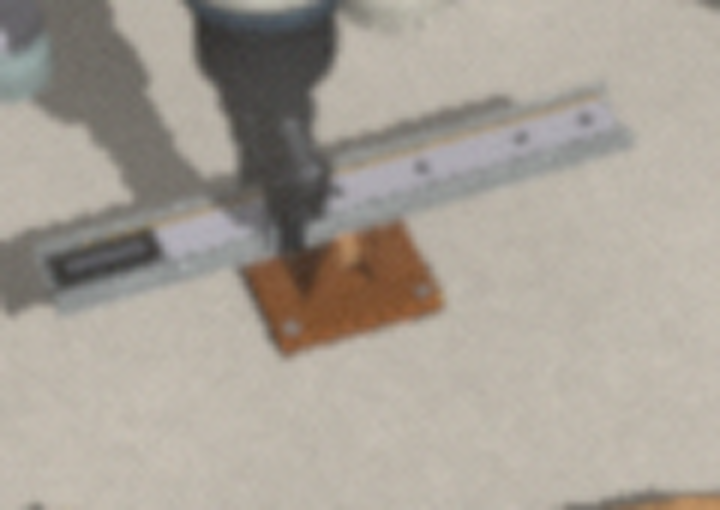

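View pics/i_w.png

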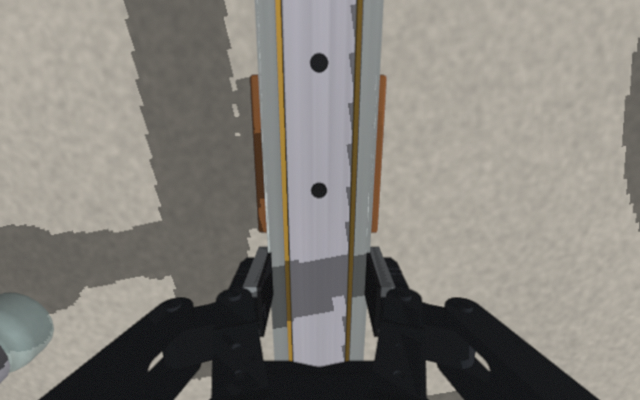

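The runner sits level with its middle on the ridge, carrying about its own weight, and was held there. Now I slide it toward balance in small steps, keeping the ridge load between about 3 and 8 N.

```bash
python3 - <<'E'
from h import *
z=.0709; tgt=-1.5
s=0
for s in np.arange(-.004,-.0401,-.006):
    manip.move_l(tcp(s,z),feed=.03)
    f,m,fx=feel(6,.01); print(round(s,4),round(z,5),'f',round(f,2),'m',round(m,3),'fx',round(fx,2),readout.current_tool_pos()[2].round(5))
    if f>6 or f<-6: print("stop"); z+=np.clip((f-tgt)*6e-5,-3e-4,3e-4); manip.move_l(tcp(s,z),feed=.01); break
    z+=np.clip((f-tgt)*5e-5,-2e-4,2e-4)
print(feel(8),readout.current_time())
E
```

```text
-0.004 0.0709 f 2.1 m -0.143 fx 3.2 0.07099
-0.01 0.07108 f 3.39 m -0.119 fx 2.69 0.07112
-0.016 0.07128 f 4.24 m -0.252 fx 2.9 0.07134
-0.022 0.07148 f 5.39 m -0.255 fx 2.73 0.07153
-0.028 0.07168 f 4.41 m -0.18 fx 2.56 0.07164
-0.034 0.07188 f 3.06 m 0.004 fx 0.59 0.07175
-0.04 0.07208 f -0.12 m 0.573 fx -2.67 0.07183
(np.float64(-0.06986751901833574), np.float64(0.8556843198921691), np.float64(-4.370563869749749)) 20.375
```

```bash
python3 - <<'E'
from h import *
import pickle
print(feel(8),readout.current_tool_pos(),R.from_rotvec(readout.current_ee_rot()).as_matrix()[:,2].round(4),readout.current_gripper_width(), tcp(-.04,.07208))
D={k:get_image(k) for k in ["scene","wrist"]}; pickle.dump(D,open("D4.pkl","wb"))
print(feel(8),readout.current_time())
crop(D["scene"],265,130,120,85,6,"j_sc.png")
cv2.imwrite("pics/j_w.png",D["wrist"]["img"][:,:,::-1])
u=np.array([*U,0]);n=np.array([*N2,0]); c=np.array([*RG,0])-.04*u
for z in (.07,.083): print(z,((proj(D["scene"],[c+s*u+k*n+[0,0,z] for s in(.17,-.17) for k in (.0225,-.0225)])-[265,130]+.5)*6).round(0).tolist())
E
```

```text
(np.float64(-3.561324278183607), np.float64(0.46990644019074157), np.float64(-2.1918957070270326)) [ 0.53700568 -0.15468076  0.07185749] [-5.e-04  2.e-04 -1.e+00] 0.04232286291494807 [np.float64(0.5372394704857887), np.float64(-0.1548046216699082), 0.07208]
(np.float64(-6.546817154375213), np.float64(0.09471527605820977), np.float64(0.1777617010585392)) 20.7417
0.07 [[68.0, 353.0], [43.0, 296.0], [635.0, 195.0], [603.0, 143.0]]
0.083 [[66.0, 337.0], [42.0, 280.0], [637.0, 179.0], [605.0, 127.0]]
```

View pics/j_sc.png

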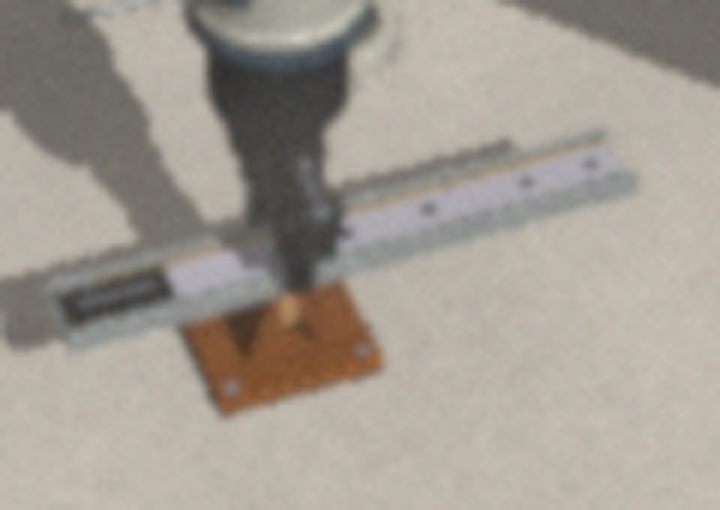

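View pics/j_w.png

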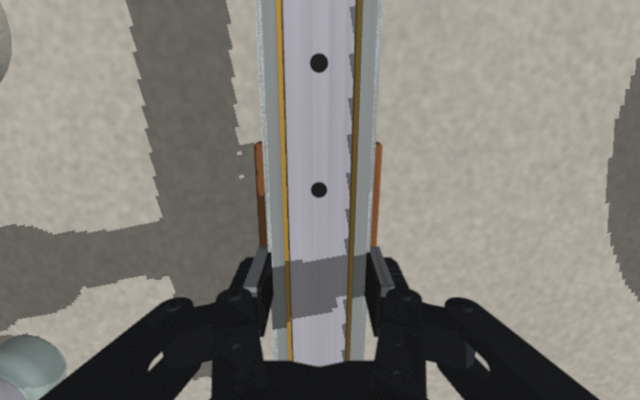

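Load on the ridge has nearly gone, because the slow servo caught up with my raised z. I'm lowering slightly to restore it.

```bash
python3 - <<'E'
from h import *
z=.0719
for i in range(8):
    manip.move_l(tcp(-.04,z),feed=.01)
    f,m,fx=feel(12,.02); print(round(z,5),'f',round(f,2),'m',round(m,3),'fx',round(fx,2),readout.current_tool_pos()[2].round(5),readout.current_time())
    if f>-3.5: break
    z-=.00012
E
```

```text
0.0719 f -6.52 m 0.111 fx 0.06 0.07187 21.1917
0.07178 f -3.94 m 0.255 fx -0.69 0.07183 21.6417
0.07166 f 1.9 m 0.515 fx -2.46 0.07178 22.0917
```

```bash
python3 - <<'E'
from h import *
z=.07176
manip.move_l(tcp(-.04,z),feed=.01)
f,m,fx=feel(12,.02); print(round(z,5),'f',round(f,2),'m',round(m,3),'fx',round(fx,2),readout.current_tool_pos()[2].round(5),readout.current_time())
for s in (-.044,-.048,-.052):
    z+=.000035+np.clip((f+2.0)*1e-5,-1e-4,1e-4)
    manip.move_l(tcp(s,z),feed=.03)
    f,m,fx=feel(20,.02); print(s,round(z,5),'f',round(f,2),'m',round(m,3),'fx',round(fx,2),readout.current_tool_pos().round(5),readout.current_time())
E
```

```text
0.07176 f 2.23 m 0.559 fx -2.68 0.07179 22.5417
-0.044 0.07184 f -0.95 m 0.168 fx -0.66 [ 0.53326 -0.15404  0.0718 ] 23.1583
-0.048 0.07188 f -0.11 m 0.565 fx -3.26 [ 0.529   -0.15308  0.07181] 23.775
-0.052 0.07194 f -2.3 m 0.561 fx -2.92 [ 0.52541 -0.15237  0.07188] 24.3917
```

Load stays controlled and the feel fits the air weighing, which puts the CoM about 56–58 mm from mid. Next is the final slide to there.

```bash
python3 - <<'E'
from h import *
z=.07193; f=-2.3
for s in (-.055,-.057):
    z+=.00002+np.clip((f+1.5)*1e-5,-1e-4,1e-4)
    manip.move_l(tcp(s,z),feed=.02)
    f,m,fx=feel(25,.02); print(s,round(z,5),'f',round(f,2),'m',round(m,3),'fx',round(fx,2),'corr',round(m+.17*fx,3),readout.current_tool_pos().round(5),readout.current_time())
# relax horizontal preload with a small back-off while keeping load
for ds in (.0003,.0006):
    pass
for i in range(4):
    z+=np.clip((f+0.5)*1e-5,-4e-5,4e-5); 
    s=s-np.clip(fx*4e-5*-1,-1.5e-4,1.5e-4)*0
    manip.move_l(tcp(s,z),feed=.01)
    f,m,fx=feel(25,.02); print(s,round(z,5),'f',round(f,2),'m',round(m,3),'fx',round(fx,2),'corr',round(m+.17*fx,3),readout.current_time())
E
```

```text
-0.055 0.07194 f -4.48 m 0.335 fx -1.53 corr 0.075 [ 0.52254 -0.15183  0.07195] 25.1083
-0.057 0.07193 f -4.4 m 0.335 fx -1.49 corr 0.081 [ 0.52055 -0.15144  0.07194] 25.775
-0.057 0.07189 f -3.72 m 0.402 fx -2.05 corr 0.054 26.4417
-0.057 0.07186 f -2.57 m 0.508 fx -2.64 corr 0.059 27.1083
-0.057 0.07184 f -1.81 m 0.606 fx -3.34 corr 0.039 27.775
-0.057 0.07183 f -0.9 m 0.701 fx -4.1 corr 0.004 28.4417
```

```bash
python3 - <<'E'
from h import *
import pickle
s=-.057;z=.07184
for i in range(3):
    s-=.0003
    manip.move_l(tcp(s,z),feed=.01)
    f,m,fx=feel(20,.02); print(round(s,5),z,'f',round(f,2),'m',round(m,3),'fx',round(fx,2),'corr',round(m+.17*fx,3),readout.current_time())
    if fx>-1.2: break
D={k:get_image(k) for k in ["scene","wrist"]}; pickle.dump(D,open("D5.pkl","wb"))
crop(D["scene"],270,125,120,85,6,"k_sc.png")
u=np.array([*U,0]);n=np.array([*N2,0]); c=np.array([*RG,0])-.057*u
for z in (.07,.083): print(z,((proj(D["scene"],[c+s*u+k*n+[0,0,z] for s in(.17,-.17) for k in (.0225,-.0225)])-[270,125]+.5)*6).round(0).tolist())
E
```

```text
-0.0573 0.07184 f -3.45 m 0.176 fx -0.41 corr 0.107 29.025
0.07 [[68.0, 374.0], [43.0, 318.0], [632.0, 218.0], [600.0, 166.0]]
0.083 [[66.0, 359.0], [41.0, 302.0], [634.0, 201.0], [601.0, 150.0]]
```

View pics/k_sc.png

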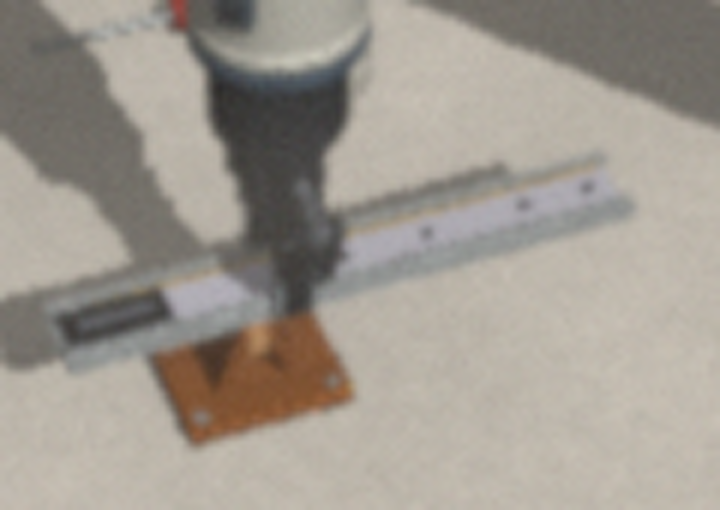

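Runner is level and fx is relieved, but this moment reading disagrees somewhat with the earlier fit. I'll load the ridge more with fx near zero and read the moment again.

```bash
python3 - <<'E'
from h import *
s=-.0573;z=.07184
f,m,fx=feel(25,.02); print('f',round(f,2),'m',round(m,3),'fx',round(fx,2))
for i in range(7):
    if f<-0.8: z-=min(3e-5,(-.3-f)*1e-5)
    elif f>.5: z+=1e-5
    if fx<-.8: s-=8e-5*min(abs(fx),3)
    elif fx>.8: s+=8e-5*min(abs(fx),3)
    manip.move_l(tcp(s,z),feed=.01)
    f,m,fx=feel(30,.02); print(round(s,5),round(z,5),'f',round(f,2),'m',round(m,3),'fx',round(fx,2),'corr',round(m+.17*fx,3),'com-ridge mm',round(1000*(m+.17*fx-(6.78+f)*0-0+ f*0)/6.78,1),readout.current_time())
E
```

```text
f -4.35 m -0.139 fx 1.05
-0.05722 0.07181 f -3.26 m -0.162 fx 1.15 corr 0.033 com-ridge mm 4.9 30.2917
-0.05712 0.07178 f -1.16 m 0.012 fx 0.05 corr 0.021 com-ridge mm 3.0 31.0417
-0.05712 0.07177 f 0.05 m 0.146 fx -0.93 corr -0.012 com-ridge mm -1.8 31.7917
-0.0572 0.07177 f 0.07 m 0.098 fx -0.51 corr 0.011 com-ridge mm 1.6 32.5417
-0.0572 0.07177 f -0.53 m 0.028 fx -0.06 corr 0.018 com-ridge mm 2.6 33.2917
-0.0572 0.07177 f -0.3 m -0.043 fx 0.3 corr 0.008 com-ridge mm 1.2 34.0417
-0.0572 0.07177 f -0.22 m -0.099 fx 0.66 corr 0.012 com-ridge mm 1.8 34.7917
```

With fx near 0 and the ridge carrying the full weight, the residual moment is about 0, so the CoM is within about 2 mm of the ridge. Releasing.

```bash
python3 - <<'E'
from h import *
manip.open_jaws(); print(readout.current_time(),feel(8),readout.current_gripper_width())
d=get_image("scene"); crop(d,270,125,120,85,6,"l_sc.png")
d=get_image("wrist"); cv2.imwrite("pics/l_w.png",d["img"][:,:,::-1])
E
```

```text
35.2917 (np.float64(0.22826877510591828), np.float64(-0.016150398935816702), np.float64(0.02582983346664712)) 0.08554776736668802
```

View pics/l_sc.png

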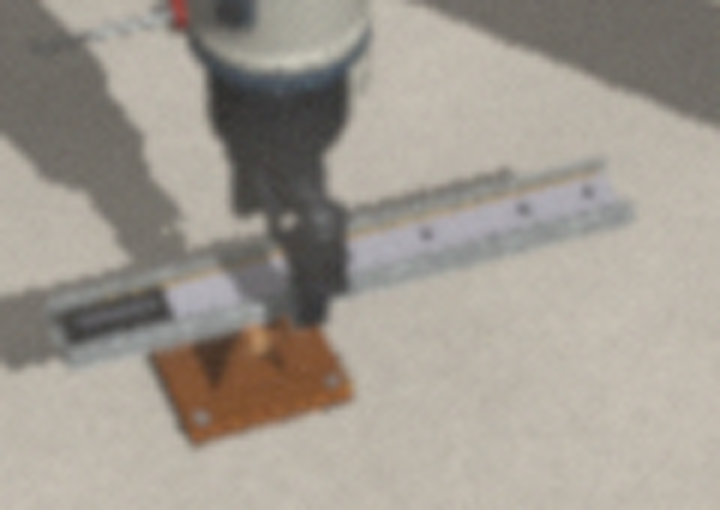

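View pics/l_w.png

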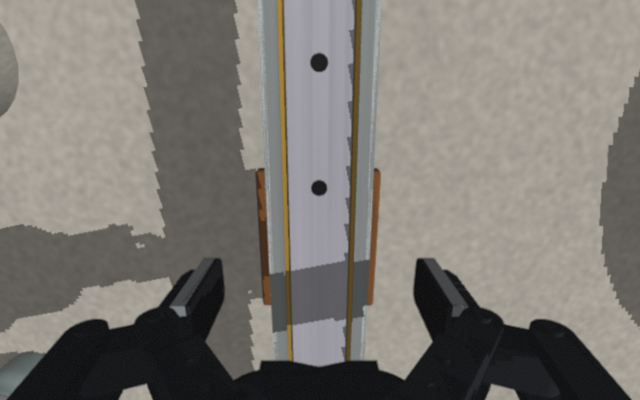

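The jaws are clear on both sides and the runner is still level. I'll retreat straight up, wait out any rocking and check.

```bash
python3 - <<'E'
from h import *
p=readout.current_tool_pos()
manip.move_l([p[0],p[1],0.20],feed=.08)
manip.wait(1.0)
d=get_image("scene"); crop(d,270,125,120,85,6,"m1.png")
manip.wait(1.5)
d=get_image("scene"); crop(d,270,125,120,85,6,"m2.png"); cv2.imwrite("pics/m_full.png",d["img"][:,:,::-1])
print(readout.current_time())
E
```

```text
39.875
```

View pics/m1.png

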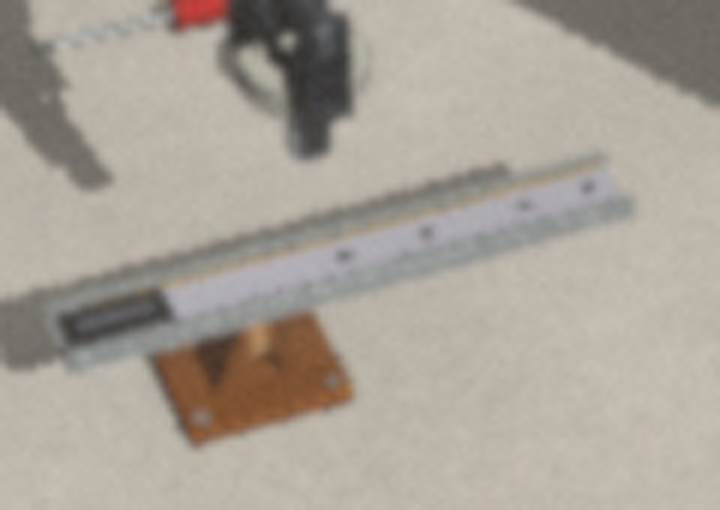

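View pics/m2.png

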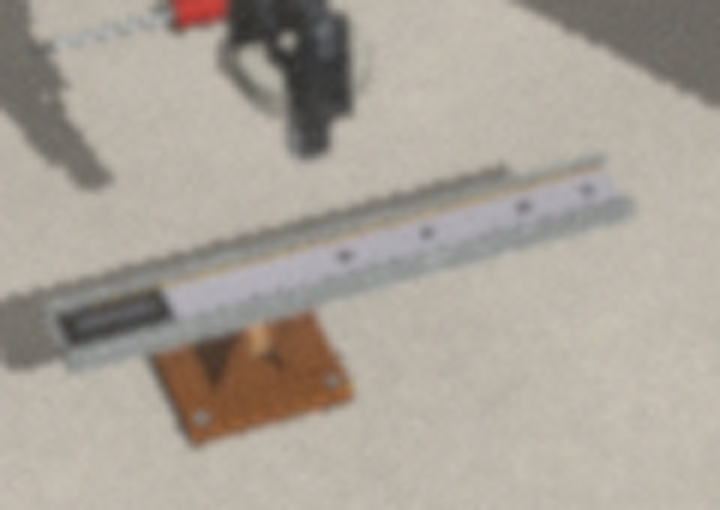

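View pics/m_full.png

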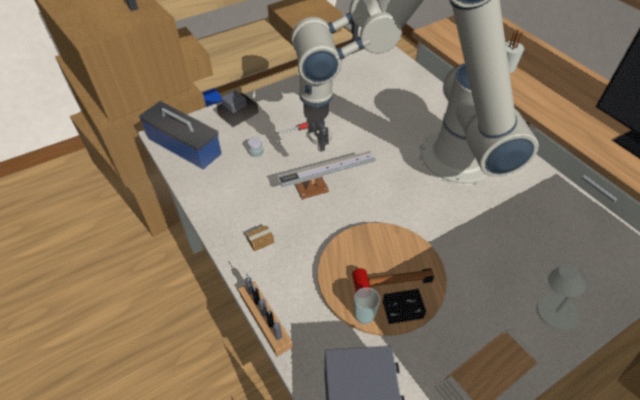

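Both pictures, 1.5 s apart, are identical: the runner lies level on the ridge with its ends at (72,365) and (632,208) in the crop. Everything else is where it was. Handing in.

```bash
python3 -c "
from h import *
workorder.job_done(); print(readout.current_time())"
```

```text
the job is handed in; nothing more can be done
the job is handed in; nothing more can be done
```

The runner is balanced level on the ridge alone with the jaws clear, and I handed the job in just after 39.9 s of the 72 s allowed.

**What I did:**
- I gripped the runner 38 mm from mid-length towards its heavy end; it weighed 6.7–6.8 N.
- I set it mid-length on the ridge, held it about 1.3 s, then slid it about 57 mm.
- I released with the full weight on the ridge and almost no side force.

**Last checks:**
- **Balance:** just before release the felt moment put the centre of mass about 1–2 mm from the ridge middle. That agrees with the 56 mm from weighing it in the air.
- **Level:** after retreating, two pictures 1.5 s apart looked the same, with the runner level.
- **Surroundings:** the bystanders look unmoved in the scene view.

**What was not clean:**
- **Contact during the slide:** at about 40 mm along, the arm's slow settling let the ridge load drop to nearly zero (about 0.2 N, within the sensor noise) for about half a second. I lowered it to restore the load. I can't rule out that contact was lost briefly.
- **Ridge load:** it peaked at about 12 N around 22 mm along, above the 3–8 N I was aiming for.
- **Moment reading:** one reading at about 57 mm disagreed with the others. Repeating it with the side force relieved gave consistent values.

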